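# Scrub the seal pot and hold up the brush over the tray

## Robot

A 6-joint arm with a two-finger parallel gripper is mounted at the origin on the work surface. World frame = base frame: x ahead of the robot, y to its left, z up, the work surface at z = 0. Lengths are in m, angles in rad, forces in N, time in s.
With the tool pointing down it reaches from about 0.3 to 1 m from the base axis. Payload 5.1 kg.
Tool frame: the origin (TCP) lies at the very end of the fingers, on their centre line; the grasp point (between the pads) lies 19 mm behind it; z points along the fingers, y is the line along which they close (so a half turn about z gives the same grasp; the last joint's range is limited). The gripper opens to 95 mm and grips with 3 to 60 N. Pads are 20 mm wide; open, the fingers measure 119 mm over their backs; the gripper's body (75 mm by 180 mm) begins 59 mm behind the grasp point.
Start: joints at [1.071, 0.124, 1.65, -0, 1.367, -0.083], TCP at [0.263, 0.594, 0.215] pointing down, gripper open.
Joint ranges: [-2.61, 2.61], [-1.02, 2.33], [0.03, 2.71], [-1.35, 4.49], [0.32, 2.68], [-2.91, 2.91]. Speed limits (rad/s): [2.57, 2.57, 3.14, 3.14, 3.14, 3.14].

## Interface

Orientations are given as [roll, pitch, yaw] about the fixed x, y, z axes, in that order (R = Rz(yaw) Ry(pitch) Rx(roll)).
In Python, from workcell import r gives the robot as it stands.
- The arm moves only by the tool apply_moves, never from a script. Its argument "motion" is a list of rows, each a list of 5 numbers: the shift along the world's x, y, z in m, then the turn about the world's z in rad, then the closure, from -1 (fully open) to 1 (shut). In form: [[dx, dy, dz, turn, fingers], ...]. A call has 1 to 8 rows; each row shifts and turns the commanded pose from where the row before left it; what a row does not reach is not made up. A row lasts 1/10 s, in which the tool goes at most 50 mm and 8.59 degrees, less where a joint would pass 70% of its speed; a pose out of reach is approached as far as the arm can. A call with a gripper value outside its range is refused whole. The fingers move at their own pace and stop on an object; "newtons" is the grip in N (left out, the last holds). Time passes only in rows, so rows that do not move let the fingers close. It gives the time, the measured TCP pose, the force, the opening and the grip force at its end, in the units of the state.
- r.state(): the state, without advancing time (a new reading comes with each control period).
- r.grab_frame(name): name is "scene" or "top"; returns (picture, depth): 400x640x3 uint8, red, green, blue; 400x640 float32, m along the optical axis (not along the pixel's ray), 0 where there is no reading.
- r.camera_info(name): a dict with "vertical_fov" (degrees; the focal length in pixels is half the picture's height over the tangent of half this angle, whatever the lens; pixels are square), "cx", "cy" (the principal point, pixels), "dist" ([k1, k2, p1, p2, k3] as OpenCV has them; the pictures are not rectified), "R" (3x3) and "t" (3): a world point X has camera coordinates R X + t. Camera axes: x right, y down, z forward; pixel columns grow to the right and rows downward; lengths in m; the calibration is good to about 2 mm. A picture is of the moment at which its call begins. camera_info takes no time and is no camera call.
- r.close_job(): hands the job in; it is judged then, once.
Trained networks look in the newest picture that a camera, given by its name, has taken for a name from the list of things; names that differ only in an ending like _2 or _b are one class to them, and where a whole thing is asked for, a point or a joint stands for the part that bears it (a point fixed in the world has none). Each returns a list of dicts, best first, with "confidence" (0 to 1); they miss things now and then, are a little off and sometimes report something else, mostly with a low value. They report only what shows in the picture. A call takes as long as a camera call.
- r.recognise(camera, label): "box" ([left, top, right, bottom] in pixels, round what is visible of it).
- r.spot_point(camera, label): "pixel" ([column, row] in pixels: a listed point, or the origin of a listed thing).
The state is a dict: "time_s": time; "joints": joint angles; "joint_vel": joint speeds; "joint_torque": joint torques, N m; "eef_pos": TCP position; "eef_rot": TCP orientation; "contact_force": force on the tool from outside, world axes, zero at the start; "wrist_torque": the same for the moment, N m; "gripper_width": finger opening in m; "grasp_force": force on a finger pad.
Only numpy, scipy, OpenCV 4.12 (cv2) and the standard library are available. Lean on these libraries where they do the work, as an engineer would, in place of code of your own. Each camera call takes 0.05 s, during which the arm holds its last target. There are 200 camera calls.

## Task

Scrub the steel seal pot with the long brush that stands in it: two full strokes, each lifting the brush about 50 mm with its bristles staying in the pot and pushing it back down to the bottom. Then draw the brush out, lay it over at least halfway from upright to level, and hold it up in the gripper with its bristle head over the shallow aluminium tray and the whole brush higher than the pot's rim. Finish while holding it there, still and touching nothing else, and leave the other things on the bench alone.

Things in the scene. Friction and masses are not known exactly. Their poses are not given: they have to be found in the camera images.
- brush: long brush, 195 mm, about 120 g, standing loose in the pot, head down. Origin: middle of the head's flat underside; z runs along the brush to the handle end. White cylindrical bristle head (rigid) 44 mm across, z 0 to 55 mm; steel shaft 8 mm across; square wooden handle, flat sides 22 x 22 mm facing the body's x and y, z 125 to 195 mm. Centre of mass near z = 105 mm
- brush_tip (a point): the origin of the brush: middle of the underside of the bristle head
- brush_head (a point): middle of the bristle head, 27.5 mm from the underside
- brush_grip (a point): point on the brush's axis in the handle, 165 mm from the underside of the head and 30 mm from the handle end
- brush_end (a point): free end of the handle, 195 mm from the underside of the head
- pot: round stainless pot, open at the top, 62 mm outside and 54 mm inside diameter, on a 110 x 110 mm square foot plate fixed to the bench, with a short side nozzle (reaching 66 mm from the axis to the body's +y, 45 mm high). Origin under its centre on the bench. It may stand left or right of the middle
- pot_in (a point): centre of the pot's inner floor, 13 mm above the bench, z up
- pot_rim (a point): centre of the pot's mouth, 108 mm above the bench (95 mm above the inner floor)
- tray: shallow open aluminium tray, 160 mm (its x) by 140 mm (its y), 25 mm high, walls 4 mm, fixed to the bench on the other side of the middle from the pot. Origin under its centre on the bench
- tape: white ring of thread tape lying flat, 60 mm across, 16 mm high, between pot and tray; a bystander, to be left alone. Origin on its underside
- fitting: brass pipe fitting standing on end, 32 mm across, 48 mm high, between pot and tray; a bystander, to be left alone. Origin on its underside
- wrench: steel wrench, 190 mm, lying flat between pot and tray, pointing away from the robot; a bystander, to be left alone. Origin on its underside
- beaker: clear cup, 72 mm across, 95 mm high, beyond the pot and tray; a bystander, to be left alone. Origin on its underside
- gauge: yellow round gauge, 72 mm across, 30 mm thick, lying flat with a short steel stem, beyond the pot and tray; a bystander, to be left alone. Origin on its underside
- pump: steel hand pump lying on its side, two black handles, about 280 mm long, 66 mm high, beyond the pot and tray; a bystander, to be left alone. Origin on its underside

How it is judged:
On the way, in this order (a step that is already met when the one before it is completed fails the run):
1. first up-stroke: the held brush lifted at least 35 mm off the pot floor with its bristle tip still in the pot (contact force between the fingers and brush above 0.3 N and z of brush_tip in the frame of pot_in between 0.035 and 0.092 m and horizontal distance between brush_tip and pot_in below 0.025 m), for 0.05 s.
2. first down-stroke: the held brush back to within 15 mm of the pot floor (contact force between the fingers and brush above 0.3 N and z of brush_tip in the frame of pot_in below 0.015 m and horizontal distance between brush_tip and pot_in below 0.025 m), for 0.05 s.
3. second up-stroke: the held brush lifted at least 35 mm off the pot floor with its bristle tip still in the pot (all of step 1), for 0.05 s.
4. second down-stroke: the held brush back to within 15 mm of the pot floor (all of step 2), for 0.05 s.
5. the brush is drawn out, its tip above the pot's rim (contact force between the fingers and brush above 0.3 N and height (world z) of brush_tip above 0.108 m), for 0.1 s.
At the end, for the whole second after the job is handed in: Fingers hold the brush at rest (under 30 mm/s, 0.2 rad/s), axis 42 to 137 degrees from upright, both ends over 108 mm above the bench (rim height), middle of the bristle head above the tray's 160 x 140 mm area, touching neither pot, tray nor bystanders (all of step 5 and angle between brush_tip's own z axis and vertical between 0.74 and 2.4 rad and height (world z) of brush_end above 0.108 m and x of brush_head in the frame of tray between -0.08 and 0.08 m and y of brush_head in the frame of tray between -0.07 and 0.07 m and linear speed of brush below 0.03 m/s and angular speed of brush below 0.2 rad/s and contact force between brush and pot below 0.1 N and contact force between brush and tray below 0.1 N and contact force between brush and tape below 0.1 N and contact force between brush and fitting below 0.1 N and contact force between brush and wrench below 0.1 N and contact force between brush and beaker below 0.1 N and contact force between brush and gauge below 0.1 N and contact force between brush and pump below 0.1 N); the arm keeps its last pose, push and grip.
It fails at once if one of the other things on the bench is moved more than 30 mm (distance of any of tape, fitting, wrench, beaker, gauge, pump from where it was at the start of the episode above 0.03 m).
It also fails if it takes over 42 s, if anything falls off the work surface, if the arm or the gripper's body presses on something with over 40 N, if the wrist force passes 120 N, or if a joint passes its speed limit or range.

## Working session

There is one attempt and no reset: what is moved stays moved. The work goes in short steps, Python scripts to look and compute and a tool call to move; the robot and the scene stay as the last step left them, time stands still between calls to the robot, and variables do not carry over. Pictures are saved under pics/ and viewed, at most 10 in all, crops included, and the job is handed in when it is done.

Besides the shell and the picture viewer there is one more tool, called after ">>>" as name(argument=value, ...) on one line, values as JSON. apply_moves: Moves the arm, as the interface text tells. Its arguments: {"type":"object","properties":{"motion":{"type":"array"},"newtons":{"type":"number"}},"required":["motion"]}

```bash
mkdir -p pics
cat > h.py <<'E'
import numpy as np, cv2
from workcell import r
def cam(n):
    c=r.camera_info(n); f=200/np.tan(np.radians(c["vertical_fov"])/2)
    K=np.array([[f,0,c["cx"]],[0,f,c["cy"]],[0,0,1.]]); return K,np.array(c["dist"],float),np.array(c["R"]),np.array(c["t"]).ravel()
def ray(n,px):
    K,d,R,t=cam(n); u=cv2.undistortPoints(np.array(px,float).reshape(-1,1,2),K,d).reshape(-1,2)
    v=np.c_[u,np.ones(len(u))]@R; return -R.T@t, v   # v scaled so depth along axis =1
def tri(pa,pb):
    (c1,v1),(c2,v2)=ray("scene",[pa]),ray("top",[pb]); v1,v2=v1[0],v2[0]
    s=np.linalg.lstsq(np.c_[v1,-v2],c2-c1,rcond=None)[0]; a,b=c1+s[0]*v1,c2+s[1]*v2
    return (a+b)/2,np.linalg.norm(a-b)
def cloud(n,D):
    vv,uu=np.mgrid[0:400,0:640]; c,v=ray(n,np.c_[uu.ravel(),vv.ravel()]); P=c+v*D.ravel()[:,None]
    P[D.ravel()==0]=np.nan; return P.reshape(400,640,3)
E
python3 - <<'E'
from h import *
np.set_printoptions(precision=4,suppress=True)
for n in("scene","top"):
    p,D=r.grab_frame(n); cv2.imwrite(f"pics/{n}0.png",p[:,:,::-1]); np.save(n+"D.npy",D); np.save(n+"P.npy",p); print(n,cam(n)[0][0,0],-cam(n)[2].T@cam(n)[3])
pts={}
for l in("brush_grip","brush_end","pot_rim","pot_in","tray","pot","brush_head"):
    for n in("scene","top"):
        o=r.spot_point(n,l); pts[l,n]=o[0]["pixel"] if o else None; print(l,n,[(np.round(q["pixel"],1),round(q["confidence"],2)) for q in o[:2]])
    if pts[l,"scene"] is not None and pts[l,"top"] is not None: print("  ",*tri(pts[l,"scene"],pts[l,"top"]))
print(r.state())
E
```

```text
scene 455.18773908344326 [ 1.0232 -0.4783  0.7204]
top 376.92438568538574 [0.5159 0.0019 1.024 ]
brush_grip scene [(array([367.4, 104. ]), 0.56), (array([365.9, 131.6]), 0.17)]
brush_grip top [(array([206.9, 237.8]), 0.8)]
   [0.5223 0.2437 0.1865] 0.0018023301257706474
brush_end scene [(array([369.4,  92.3]), 0.68), (array([366.2, 300.6]), 0.39)]
brush_end top [(array([200.9, 236.2]), 0.89)]
   [0.5245 0.2473 0.2154] 0.0015651584704111572
pot_rim scene [(array([366.8, 132.5]), 0.86)]
pot_rim top [(array([211., 236.]), 0.81), (array([309. , 272.3]), 0.52)]
   [0.5243 0.254  0.1065] 0.005498675405837543
pot_in scene [(array([362.9, 166. ]), 0.8)]
pot_in top [(array([224.6, 237.2]), 0.7)]
   [0.5235 0.2458 0.0097] 0.00016952109083412525
tray scene [(array([213.4, 277.7]), 0.68)]
tray top [(array([394.3, 236.6]), 0.85)]
   [ 0.5133 -0.2128  0.0039] 0.001689948543274456
pot scene [(array([367.4, 167.1]), 0.89)]
pot top [(array([226.3, 234.5]), 0.59), (array([336.7, 149.6]), 0.35)]
   [0.5337 0.2434 0.0125] 0.00858177568647761
brush_head scene []
brush_head top [(array([220.3, 238.5]), 0.62)]
{'time_s': 0.8, 'joints': array([ 1.0714,  0.1238,  1.6503, -0.    ,  1.3675, -0.0826]), 'joint_vel': array([-0.0006,  0.0013,  0.0007,  0.0011,  0.0005,  0.0002]), 'joint_torque': array([  0.0011, -41.7533, -36.0198,   0.0777,   0.0428,  -0.    ]), 'eef_pos': array([0.2632, 0.5943, 0.2147]), 'eef_rot': array([-3.1416,  0.    ,  2.7248]), 'contact_force': array([-0.0009, -0.8426, -0.458 ]), 'wrist_torque': array([-0.0236,  0.0462, -0.0211]), 'grasp_force': 0.0, 'gripper_width': 0.09486827967801133}
```

View pics/scene0.png

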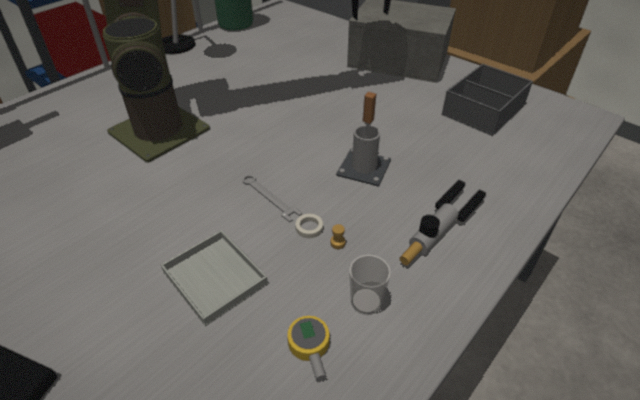

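View pics/top0.png

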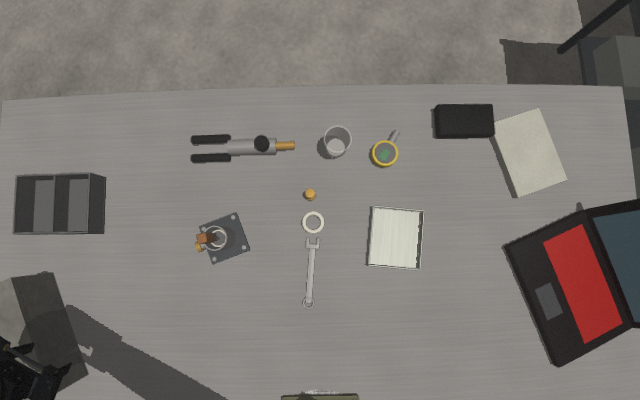

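The pictures show the pot at about (366,150) in the scene view and (215,237) in the top view. The brush stands in it, and the tray is at (394,237) top, with the bystanders between and beyond. The handle's yaw is next.

Run:
```python
from h import *
np.set_printoptions(precision=4,suppress=True)
for n in("scene","top"):
    P=cloud(n,np.load(n+"D.npy")); m=(abs(P[...,0]-.524)<.06)&(abs(P[...,1]-.247)<.06)
    for lo,hi in((.14,.165),(.165,.19),(.19,.206),(.206,.225)):
        q=P[m&(P[...,2]>lo)&(P[...,2]<hi)]
        if len(q)>3: print(n,lo,len(q),q.mean(0),cv2.minAreaRect((q[:,:2]*1000).astype(np.float32)))
    q=P[m&(P[...,2]>.06)&(P[...,2]<.115)&~((P[...,2]>.115))]; print("pot",q[:,:2].min(0),q[:,:2].max(0),len(q))
    if n=="top":
        m=(abs(P[...,0]-.513)<.11)&(abs(P[...,1]+.213)<.11)&(P[...,2]>.015)&(P[...,2]<.04); q=P[m]
        print("tray",len(q),cv2.minAreaRect(q[:,:2].astype(np.float32)))
t=np.load("topP.npy")[215:265,180:255,::-1]; s=np.load("sceneP.npy")[80:150,340:400,::-1]
a=cv2.resize(t,None,fx=5.6,fy=5.6,interpolation=3)
b=cv2.resize(s,None,fx=4.8,fy=4.8,interpolation=3); h=max(a.shape[0],b.shape[0])
im=np.zeros((h,a.shape[1]+b.shape[1],3),np.uint8); im[:a.shape[0],:a.shape[1]]=a; im[:b.shape[0],a.shape[1]:]=b
im=cv2.convertScaleAbs(im,alpha=1.6)
cv2.imwrite("pics/c1.png",im); print(im.shape)
```

```text
scene 0.14 104 [0.5267 0.2447 0.1534] ((528.5714111328125, 246.92921447753906), (29.094507217407227, 15.880586624145508), 56.48649215698242)
scene 0.165 116 [0.5266 0.2443 0.1779] ((523.1590576171875, 249.42823791503906), (22.48280906677246, 22.98358726501465), 15.970853805541992)
scene 0.19 73 [0.5273 0.2452 0.1978] ((528.4402465820312, 246.0081787109375), (26.34333610534668, 14.116927146911621), 51.191410064697266)
scene 0.206 60 [0.524  0.2487 0.2089] ((523.1259765625, 250.05665588378906), (21.342864990234375, 21.983129501342773), 6.470675468444824)
pot [0.4922 0.2171] [0.5545 0.2807] 742
top 0.14 29 [0.5218 0.2394 0.1534] ((518.77978515625, 240.9770050048828), (11.177263259887695, 25.73175621032715), 63.49163818359375)
top 0.165 32 [0.5208 0.2396 0.1775] ((518.8506469726562, 240.7866668701172), (10.92869758605957, 24.891159057617188), 64.45957946777344)
top 0.19 37 [0.5214 0.2422 0.2007] ((521.7762451171875, 246.90020751953125), (21.90384292602539, 19.092384338378906), 9.320120811462402)
top 0.206 86 [0.5215 0.2495 0.2078] ((521.1691284179688, 249.73854064941406), (20.86431121826172, 21.033594131469727), 10.728060722351074)
pot [0.4911 0.2179] [0.5529 0.3046] 434
tray 433 ((0.5114924311637878, -0.21363145112991333), (0.14057523012161255, 0.1617496907711029), 83.1211166381836)
(336, 708, 3)
```

View pics/c1.png

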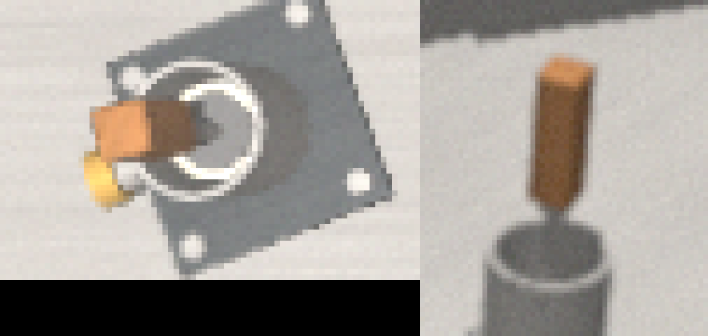

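The handle's top face is centred at about (0.522, 0.2495, 0.208), and its yaw is about 8.5° mod 90. The pot centre is about (0.5225, 0.2485) and the tray centre about (0.512, -0.213). In the crop, the handle's top face is at (125,130) on the left and (568,70) on the right. I'll approach with the fingers closing along x (tool yaw 98.5°).

>>> apply_moves(motion=[[0.02, -0.03, 0.03, -0.12, -1], [0.02, -0.03, 0.03, -0.12, -1], [0.027, -0.036, 0, -0.13, -1], [0.027, -0.036, 0, -0.13, -1], [0.027, -0.036, 0, -0.13, -1], [0.027, -0.036, 0, -0.13, -1], [0.027, -0.036, 0, -0.13, -1], [0.027, -0.036, 0, -0.115, -1]], newtons=40)

```text
time_s: 1.6
eef_pos: [0.466, 0.3168, 0.2749]
eef_rot: [3.141, -0.0, 1.715]
contact_force: [0.8, 1.0, -0.3]
gripper_width: 0.0948
grasp_force: 0.0
```

>>> apply_moves(motion=[[0.029, -0.034, 0, 0, -1], [0.027, -0.034, 0, 0, -1], [0, 0, 0, 0, -1], [0, 0, -0.02, 0, -1], [0, 0, -0.03, 0, -1], [0, 0, -0.03, 0, -1], [0, 0, -0.03, 0, -1], [0, 0, -0.004, 0, -1]])

```text
time_s: 2.4
eef_pos: [0.518, 0.25, 0.1559]
eef_rot: [-3.133, 0.001, 1.72]
contact_force: [0.6, -0.6, -1.3]
gripper_width: 0.0953
grasp_force: 0.0
```

>>> apply_moves(motion=[[0, 0, 0, 0, 0], [0, 0, 0, 0, 1], [0, 0, 0, 0, 1], [0, 0, 0, 0, 1], [0, 0, 0, 0, 1], [0, 0, 0, 0, 1]])

```text
time_s: 3.0
eef_pos: [0.5214, 0.2504, 0.1612]
eef_rot: [3.141, -0.0, 1.72]
contact_force: [1.0, 0.5, 0.3]
gripper_width: 0.0522
grasp_force: 0.0
```

>>> apply_moves(motion=[[0, 0, 0, 0, 1], [0, 0, 0, 0, 1], [0, 0, 0, 0, 1], [0, 0, 0, 0, 1], [0, 0, 0, 0, 1], [0, 0, 0, 0, 1]])

```text
time_s: 3.6
eef_pos: [0.5212, 0.2503, 0.1606]
eef_rot: [3.142, 0.0, 1.72]
contact_force: [0.5, 0.3, -0.4]
gripper_width: 0.0216
grasp_force: 40.0
```

>>> apply_moves(motion=[[0, 0, 0.02, 0, 1], [0, 0, 0.02, 0, 1], [0, 0, 0.01, 0, 1], [0, 0, 0, 0, 1], [0, 0, 0, 0, 1]])

```text
time_s: 4.1
eef_pos: [0.5208, 0.2502, 0.2099]
eef_rot: [-3.141, 0.0, 1.72]
contact_force: [-0.3, 0.1, -1.0]
gripper_width: 0.0221
grasp_force: 40.0
```

Run:
```python
from h import *
a=[]
for n in("scene","top"):
    p,D=r.grab_frame(n); K=p[60:180,320:440,::-1] if n=="scene" else p[180:300,150:270,::-1]; a.append(cv2.resize(K,None,fx=3.3,fy=3.3,interpolation=3))
    P=cloud(n,D); m=(abs(P[...,0]-.522)<.09)&(abs(P[...,1]-.249)<.03)
cv2.imwrite("pics/up1.png",cv2.convertScaleAbs(np.hstack(a),alpha=1.5))
print(r.state()["eef_pos"],r.state()["grasp_force"])
```

```text
[0.52042147 0.25005686 0.20908307] 39.99522686004639
```

View pics/up1.png

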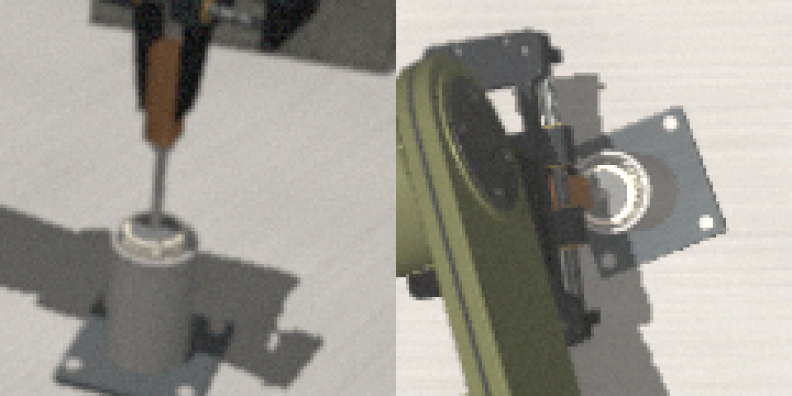

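The brush is upright in the fingers, and the white head's top is just at the rim (155,235). Next: down, up, down.

>>> apply_moves(motion=[[0, 0, -0.02, 0, 1], [0, 0, -0.02, 0, 1], [0, 0, -0.0085, 0, 1], [0, 0, 0, 0, 1], [0, 0, 0, 0, 1], [0, 0, 0, 0, 1]])

```text
time_s: 4.8
eef_pos: [0.5211, 0.2503, 0.1619]
eef_rot: [-3.141, 0.0, 1.72]
contact_force: [-0.3, 0.5, -1.0]
gripper_width: 0.0217
grasp_force: 40.0
```

>>> apply_moves(motion=[[0, 0, 0.02, 0, 1], [0, 0, 0.02, 0, 1], [0, 0, 0.01, 0, 1], [0, 0, 0, 0, 1], [0, 0, 0, 0, 1], [0, 0, 0, 0, 1]])

```text
time_s: 5.4
eef_pos: [0.5205, 0.2501, 0.2107]
eef_rot: [-3.139, 0.0, 1.72]
contact_force: [-0.7, -0.6, -1.0]
gripper_width: 0.0218
grasp_force: 40.0
```

>>> apply_moves(motion=[[0, 0, -0.02, 0, 1], [0, 0, -0.02, 0, 1], [0, 0, -0.0095, 0, 1], [0, 0, 0, 0, 1], [0, 0, 0, 0, 1], [0, 0, 0, 0, 1]])

```text
time_s: 6.0
eef_pos: [0.5212, 0.2504, 0.1626]
eef_rot: [3.142, -0.0, 1.72]
contact_force: [0.5, -0.2, -1.4]
gripper_width: 0.0219
grasp_force: 40.0
```

>>> apply_moves(motion=[[0, 0, 0.03, 0, 1], [0, 0, 0.04, 0, 1], [0, 0, 0.045, 0, 1], [0, 0, 0, 0, 1], [0, 0, 0, 0, 1], [0, 0, 0, 0, 1]])

```text
time_s: 6.6
eef_pos: [0.5205, 0.2501, 0.276]
eef_rot: [-3.139, 0.001, 1.72]
contact_force: [-0.2, 0.2, -1.8]
gripper_width: 0.0218
grasp_force: 40.0
```

>>> apply_moves(motion=[[0, -0.03, 0, 0, 1], [0, -0.04, 0, 0, 1], [0, 0, -0.02, 0, 1], [0, 0, -0.022, 0, 1], [0, 0, 0, 0, 1], [0, 0, 0, 0, 1]])

```text
time_s: 7.2
eef_pos: [0.5202, 0.1801, 0.2339]
eef_rot: [-3.138, 0.0, 1.72]
contact_force: [-0.5, 0.3, -0.6]
gripper_width: 0.0217
grasp_force: 40.0
```

```bash
cat > look.py <<'E'
from h import *
import sys
a=[]
for n in("scene","top"):
    p,D=r.grab_frame(n); np.save("now"+n,D); a.append(p)
x0,y0,x1,y1=map(int,sys.argv[2:6]); K=a[0][y0:y1,x0:x1,::-1]; f=600/K.shape[1]
cv2.imwrite(sys.argv[1],cv2.convertScaleAbs(cv2.resize(K,None,fx=f,fy=f,interpolation=3),alpha=1.5))
for l in("brush_tip","brush_head","brush_grip","brush_end"):
    o=[r.spot_point(n,l) for n in("scene","top")]
    print(l,[(np.round(q[0]["pixel"]),round(q[0]["confidence"],2)) if q else None for q in o], *(tri(o[0][0]["pixel"],o[1][0]["pixel"]) if all(o) else ()))
s=r.state(); print(s["time_s"],s["eef_pos"],s["contact_force"],s["grasp_force"])
E
python3 look.py pics/out.png 290 50 430 155
```

```text
brush_tip [(array([346., 150.]), 0.68), (array([243., 237.]), 0.8)] [0.52134631 0.17908724 0.09716596] 0.0007460746455200532
brush_head [(array([347., 140.]), 0.72), (array([243., 240.]), 0.61)] [0.51790562 0.17755992 0.12241023] 0.00720063101140646
brush_grip [(array([347.,  85.]), 0.89), (array([228., 237.]), 0.84)] [0.51977568 0.17586831 0.26210962] 0.003413234211139314
brush_end [(array([353.,  72.]), 0.76), (array([223., 238.]), 0.65)] [0.52120167 0.18451256 0.28587659] 0.0034945539731993784
7.7 [0.52128319 0.18042152 0.2360508 ] [-0.36664111  0.29025578 -1.98232988] 39.99953091144562
```

View pics/out.png

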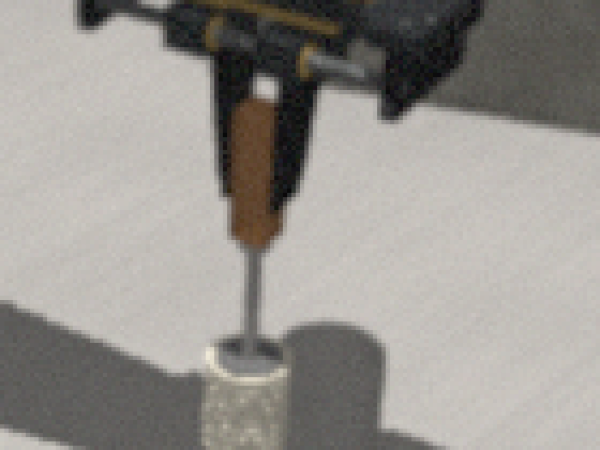

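The head hangs upright beside the pot, which is the dark cylinder at (335,390) in the crop; the tip is at z≈0.09. I'll press the head's side against the pot's rim so that the brush pivots between the pads.

>>> apply_moves(motion=[[0.012, 0, 0, 0, 1], [-0.0024, 0.016, -0.002, 0, 1], [-0.0014, 0.0095, 0, 0, 1], [-0.0014, 0.0095, 0, 0, 1], [-0.0014, 0.0095, 0.001, 0, 1], [-0.0014, 0.0095, 0, 0, 1], [0, 0, 0, 0, 1]])

```text
time_s: 8.4
eef_pos: [0.5252, 0.2348, 0.2343]
eef_rot: [-3.142, 0.002, 1.721]
contact_force: [1.4, -2.4, -1.7]
gripper_width: 0.0216
grasp_force: 40.0
```

>>> apply_moves(motion=[[-0.0014, 0.0092, -0.001, 0, 1], [-0.0014, 0.0092, -0.002, 0, 1], [-0.0014, 0.0092, -0.003, 0, 1], [-0.0014, 0.0092, -0.003, 0, 1], [0, 0, 0, 0, 1], [0, 0, 0, 0, 1]])

```text
time_s: 9.0
eef_pos: [0.5192, 0.2721, 0.2253]
eef_rot: [-3.141, -0.002, 1.72]
contact_force: [0.2, -1.3, -0.1]
gripper_width: 0.0223
grasp_force: 40.0
```

```bash
python3 look.py pics/t30.png 290 50 450 180
```

```text
brush_tip [(array([352., 147.]), 0.8), (array([334., 148.]), 0.71)] [ 0.69080514 -0.03679964  0.30801137] 0.008684337321207677
brush_head [(array([357., 136.]), 0.76), (array([236., 234.]), 0.82)] [0.53348254 0.19234073 0.13309827] 0.009468692117352236
brush_grip [(array([369.,  73.]), 0.6), (array([192., 238.]), 0.58)] [0.51939248 0.25075497 0.25847826] 0.006328734275042058
brush_end [(array([374.,  63.]), 0.9), (array([235., 237.]), 0.72)] [0.54498095 0.17130196 0.31673533] 0.060173784528227914
9.5 [0.51946776 0.2711601  0.22548206] [-0.07469446 -0.75237491 -1.57730205] 39.99989569187164
```

View pics/t30.png

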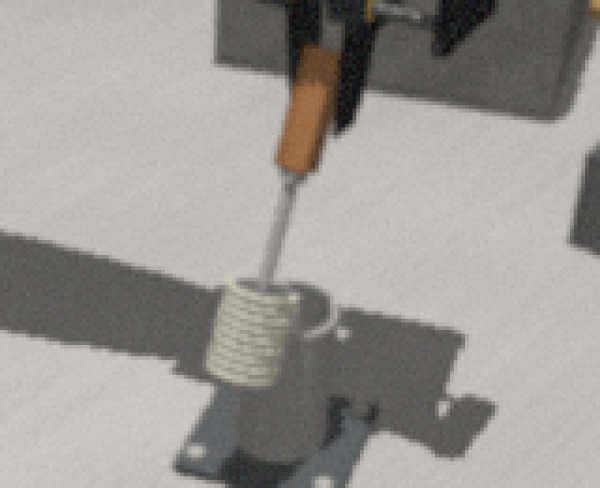

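The brush is tilting as planned. The head (250,330) leans on the near side of the rim, and the handle (310,110) pivots in the fingers. I'll continue to about 70°.

>>> apply_moves(motion=[[-0.0012, 0.0083, -0.004, 0, 1], [-0.0012, 0.0083, -0.0045, 0, 1], [-0.0012, 0.0083, -0.005, 0, 1], [-0.0012, 0.0083, -0.005, 0, 1], [-0.001, 0.007, -0.006, 0, 1], [-0.001, 0.007, -0.0065, 0, 1], [-0.001, 0.007, -0.0067, 0, 1], [-0.001, 0.006, -0.007, 0, 1]])

```text
time_s: 10.3
eef_pos: [0.5105, 0.3321, 0.1803]
eef_rot: [-3.141, -0.0, 1.72]
contact_force: [0.2, -1.0, 2.4]
gripper_width: 0.0217
grasp_force: 40.0
```

>>> apply_moves(motion=[[-0.0007, 0.005, -0.007, 0, 1], [-0.0007, 0.005, -0.007, 0, 1], [-0.0007, 0.004, -0.007, 0, 1], [0, 0, 0, 0, 1], [0, 0, 0, 0, 1], [0, 0, 0, 0, 1]], newtons=60)

```text
time_s: 10.9
eef_pos: [0.5085, 0.3447, 0.1594]
eef_rot: [-3.141, 0.001, 1.719]
contact_force: [-0.3, -1.9, 0.5]
gripper_width: 0.0216
grasp_force: 60.0
```

```bash
python3 look.py pics/t70.png 290 50 450 180
```

```text
brush_tip [(array([349., 146.]), 0.61), (array([243., 234.]), 0.78)] [0.52866176 0.17773746 0.11094397] 0.0009939004223242607
brush_head [(array([355., 136.]), 0.77), (array([233., 236.]), 0.56)] [0.52682415 0.19791606 0.12693985] 0.0030249157942679604
brush_grip [(array([382.,  85.]), 0.65), (array([173., 242.]), 0.6)] [0.51326962 0.31318945 0.20105567] 0.00421275077897298
brush_end [(array([387.,  72.]), 0.95), (array([160., 246.]), 0.85)] [0.50576246 0.33542888 0.22294575] 0.0012938045063981011
11.4 [0.50858207 0.34527844 0.15991226] [-0.66541489 -2.88645598  0.41069086] 59.9989914894104
```

View pics/t70.png

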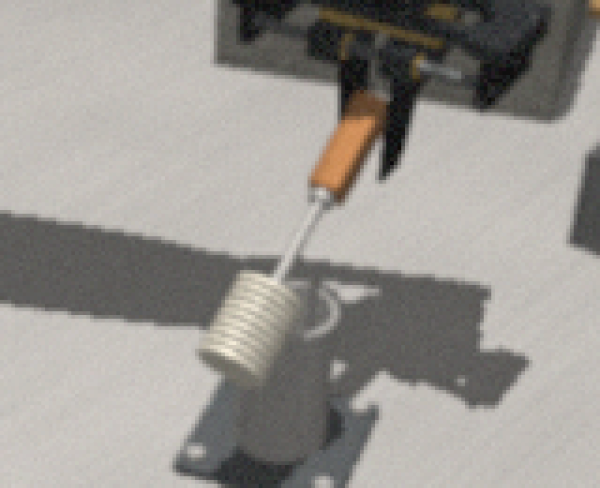

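```bash
cat > fit.py <<'E'
from h import *
np.set_printoptions(precision=4,suppress=True)
for n in("scene","top"):
    p,D=r.grab_frame(n); P=cloud(n,D); h=cv2.cvtColor(p,cv2.COLOR_RGB2HSV).astype(int)
    e=r.state()["eef_pos"]
    m=(h[...,0]<20)&(h[...,1]>110)&(P[...,2]>.12)&(np.hypot(P[...,0]-e[0],P[...,1]-e[1])<.2)
    q=P[m]; 
    if len(q)<10: print(n,len(q)); continue
    c=np.median(q,0); q=q[np.linalg.norm(q-c,axis=1)<.06]; c=q.mean(0); u=np.linalg.svd(q-c)[2][0]; u*=np.sign(u[2])
    t=(q-c)@u; print(n,len(q),c,u,"tilt",np.degrees(np.arccos(u[2])),"ends",c+u*np.percentile(t,2),c+u*np.percentile(t,98))
    q=q[:,:]; print("  max z",np.percentile(q[:,2],99),"y range",np.percentile(q[:,1],[1,99]))
s=r.state(); print(s["eef_pos"],s["contact_force"],s["wrist_torque"])
E
python3 fit.py
```

```text
scene 273 [0.5176 0.31   0.1996] [-0.1418  0.8346  0.5323] tilt 57.83808259793193 ends [0.5223 0.2824 0.182 ] [0.5131 0.3369 0.2167]
  max z 0.22614491839993117 y range [0.2802 0.3385]
top 248 [0.5144 0.304  0.197 ] [-0.1105  0.8516  0.5124] tilt 59.17947534755007 ends [0.5175 0.2798 0.1825] [0.5113 0.3279 0.2114]
  max z 0.21267613932873378 y range [0.28  0.333]
[0.5086 0.3453 0.1599] [ 0.2556 -1.8603  0.013 ] [-0.7129  0.0085 -0.0723]
```

Tilt is about 58°, but the pads now hold the handle nearer its end. I'll lift off the rim gently and check that it holds.

>>> apply_moves(motion=[[0.0005, -0.003, 0.005, 0, 1], [0.0005, -0.003, 0.01, 0, 1], [0, 0, 0.015, 0, 1], [0, 0, 0.02, 0, 1], [0, 0, 0.02, 0, 1], [0, 0, 0.01, 0, 1], [0, 0, 0, 0, 1], [0, 0, 0, 0, 1]])

```text
time_s: 12.3
eef_pos: [0.5095, 0.3394, 0.2399]
eef_rot: [-3.141, -0.0, 1.72]
contact_force: [-0.4, -0.5, -1.7]
gripper_width: 0.0215
grasp_force: 60.0
```

```bash
python3 fit.py; python3 look.py pics/lift.png 290 20 450 150
```

```text
scene 332 [0.519  0.3033 0.277 ] [-0.1263  0.8279  0.5465] tilt 56.871552739076705 ends [0.523  0.2769 0.2596] [0.5149 0.33   0.2946]
  max z 0.2964121795883513 y range [0.2747 0.3312]
top 308 [0.5148 0.2983 0.2759] [-0.0988  0.8376  0.5372] tilt 57.506675034395236 ends [0.5177 0.2741 0.2603] [0.5119 0.3233 0.2918]
  max z 0.2931902692617504 y range [0.274  0.3247]
[0.5091 0.3391 0.2385] [-0.4876 -0.925  -1.3599] [ 0.062   0.0746 -0.0598]
brush_tip [(array([349., 120.]), 0.9), (array([239., 230.]), 0.67)] [0.53502443 0.16896312 0.1888532 ] 0.005256713682727933
brush_head [(array([357., 107.]), 0.58), (array([227., 235.]), 0.91)] [0.52819563 0.19550466 0.20422323] 0.005912838841593326
brush_grip [(array([386.,  53.]), 0.72), (array([163., 244.]), 0.8)] [0.51351792 0.30631601 0.28176206] 0.007026659007793777
brush_end [(array([391.,  46.]), 0.77), (array([144., 246.]), 0.59)] [0.50726859 0.34195176 0.28442129] 0.0013688249419472405
12.9 [0.50965749 0.3393594  0.23990773] [ 0.71036905 -0.89272867 -1.43661273] 59.99809384346008
```

View pics/lift.png

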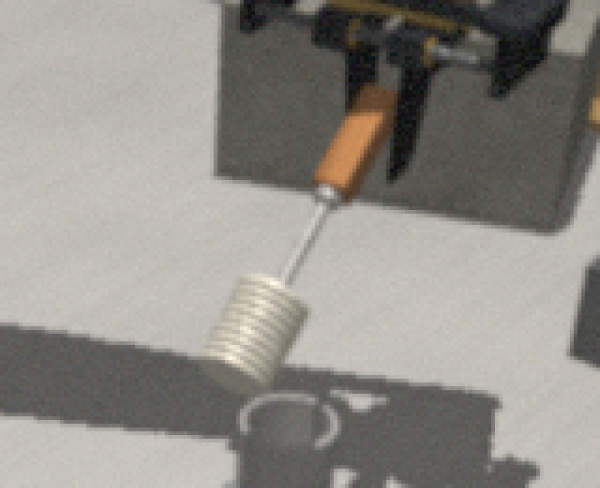

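It holds firmly at about 57°, with the head (255,330) clear above the pot (290,440). I'll carry it to the tray: about -0.018 in x and -0.41 in y.

>>> apply_moves(motion=[[0, -0.01, 0.005, 0, 1], [0, -0.02, 0.005, 0, 1], [0, -0.025, 0, 0, 1], [-0.003, -0.025, 0, 0, 1], [-0.003, -0.025, 0, 0, 1], [-0.003, -0.025, 0, 0, 1], [-0.003, -0.025, 0, 0, 1], [-0.003, -0.025, 0, 0, 1]])

```text
time_s: 13.7
eef_pos: [0.4943, 0.157, 0.2508]
eef_rot: [3.141, 0.001, 1.719]
contact_force: [0.1, 0.6, -1.0]
gripper_width: 0.0218
grasp_force: 60.0
```

>>> apply_moves(motion=[[-0.003, -0.025, 0, 0, 1], [0, -0.025, 0, 0, 1], [0, -0.025, 0, 0, 1], [0, -0.025, 0, 0, 1], [0, -0.025, 0, 0, 1], [0, -0.025, 0, 0, 1], [0, -0.025, 0, 0, 1], [0, -0.025, 0, 0, 1]])

```text
time_s: 14.5
eef_pos: [0.4909, -0.0428, 0.2507]
eef_rot: [3.141, 0.001, 1.719]
contact_force: [-0.8, -0.4, -0.8]
gripper_width: 0.0214
grasp_force: 60.0
```

>>> apply_moves(motion=[[0, -0.02, 0, 0, 1], [0, -0.01, 0, 0, 1], [0, 0, 0, 0, 1], [0, 0, 0, 0, 1], [0, 0, 0, 0, 1], [0, 0, 0, 0, 1]])

```text
time_s: 15.1
eef_pos: [0.4916, -0.07, 0.25]
eef_rot: [3.142, -0.0, 1.721]
contact_force: [0.5, -1.3, -1.4]
gripper_width: 0.0217
grasp_force: 60.0
```

```bash
python3 fit.py; python3 look.py pics/fin.png 100 100 420 340
```

```text
scene 633 [ 0.5019 -0.1038  0.2868] [-0.1179  0.8131  0.5701] tilt 55.24090678084846 ends [ 0.5056 -0.1299  0.2685] [ 0.4979 -0.0769  0.3057]
  max z 0.30844549849568387 y range [-0.1331 -0.0764]
top 0
[ 0.4917 -0.07    0.2499] [ 0.3851 -0.2722 -1.0337] [-0.0047  0.067   0.0424]
brush_tip [(array([185., 217.]), 0.68), (array([425., 238.]), 0.62)] [ 0.51075073 -0.23812888  0.18966059] 0.007048117597163065
brush_head [(array([197., 199.]), 0.93), (array([420., 239.]), 0.52)] [ 0.51185403 -0.21545564  0.21535518] 0.016864198130299275
brush_grip [(array([235., 126.]), 0.82), None]
brush_end [(array([246., 113.]), 0.73), (array([313., 224.]), 0.65)] [ 0.51537906 -0.03085126  0.29763129] 0.08875185879212441
15.7 [ 0.49167703 -0.07068155  0.24993568] [ 0.55765204  0.84321814 -0.95871227] 59.99805808067322
```

View pics/fin.png

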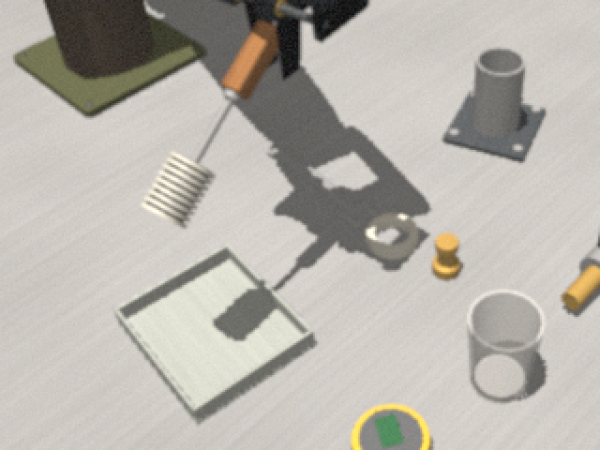

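The brush is held tilted about 56°, with the head (180,190) over the tray at about (0.512, -0.214). The tip is at z≈0.19 and the bystanders haven't moved. I'm handing in.

```bash
python3 -c "
from workcell import r
print(r.close_job())"
```

```text
the job is handed in; nothing more can be done
None
```

I scrubbed the pot with two full strokes, drew the brush out, and handed the job in with it held still, tilted about 56° from upright, its head over the tray centre and its tip at about 0.19 m; no verdict came back.

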